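Ready the bench spindle sander: drum on, fresh dust tray in hand

TASK

Get the spindle sander ready: first slide the black sanding drum over the sander's upright shaft until it sits fully down on the round steel table, and let go of it. Then take the tab of the top dust tray, which is stuck to the stack with dried lacquer, and peel the tray off: lift the tab's corner first while the corner opposite stays down, so that this comes away last. Finish while still holding that tray by the gripper, roughly level and still, over the middle of the green mat and about 20 cm above it, ready for a colleague to take; leave the jar and the sanding block where they are.

Things in the scene. Friction and masses are not known exactly. Their poses are not given: they have to be found in the camera images.
- drum: black rubber sanding drum, a tube standing on end: 44 mm outside diameter, 60 mm high, with a 16 mm bore right through. Loose, 0.12 kg. Origin at the centre of its underside, z along the bore. It stands on the green mat; the jar stands on the mat too, and either may be the nearer to the robot.
- sander: fixed bench spindle sander: a round steel table of 200 mm diameter and 12 mm thick on the bench, with an upright steel shaft in the middle. Origin at the centre of the table's underside, z up.
- spindle_foot (a point): foot of the sander's shaft, on the upper face of the round table; the drum's origin is here when it is fully down
- spindle_tip (a point): top of the shaft, 75 mm above the table's upper face. The shaft is 13 mm in diameter and its last 10 mm taper to 6 mm.
- stack: fixed stack of white formed trays on a wooden base (215 x 165 x 10 mm); the top dust tray nests in it. Origin: centre of the base's underside, x along the trays' 200 mm side. Its uppermost rim ends at z = 68 mm. Six amber dabs of dried lacquer on the sides grip the outside of the top tray's 10 mm rim, each with about 2 N until drawn up 10 mm; none within 40 mm of the tab's corner.
- tray: top dust tray, loose but stuck: white plastic, 200 (x) x 150 (y) mm over the rim, 38 mm high, floor 160 x 110 mm, walls flaring to the rim, 0.12 kg. Origin: centre of its underside, z up; it starts 40 mm above the stack's origin, same yaw, its rim's underside on the stack's uppermost rim. An upright tab stands on its -x, +y corner (front left seen from the robot).
- tray_tab (a point): point to grip on the tray's tab: (-88, 66, 60) mm in the tray's frame. The tab is an upright fin 10 mm thick, 26 mm long along the tray's diagonal (pointing at the tray's middle), from the rim's top at z = 38 to z = 70 mm; pinch it across its thickness from above, fingertips above the rim.
- tray_near (a point): outer corner of the tray's rim at the tab, on the rim's underside: (-100, 75, 28) mm in the tray's frame
- tray_far (a point): outer corner of the tray's rim opposite the tab, on the rim's underside: (100, -75, 28) mm in the tray's frame; the tray pivots about it when peeled
- mat: fixed thin green mat, 300 (x) x 150 (y) x 2 mm, flat on the bench; origin at the centre of its underside
- jar: bystander: small amber lacquer jar with a steel cap, 48 mm diameter, 70 mm high, standing on the green mat; origin at the centre of its underside
- sanding_block: bystander: cork sanding block, 65 x 110 x 35 mm, on the bench beyond the mat; origin at the centre of its underside
Not all that is in view belongs to the job. Leave any red look-alike of the drum alone.

How it is judged (in metres and radians):
On the way, in this order (a step that is already met when the one before it is completed fails the run):
1. the drum is fully down over the shaft and let go, the tray still on its stack (horizontal distance between drum and spindle_foot below 0.005 m and z of drum in the frame of spindle_foot below 0.003 m and angle between drum's own z axis and vertical below 0.06 rad and contact force between drum and the fingers below 0.1 N and distance of tray from where it was at the start of the episode below 0.006 m), for 0.2 s.
2. the tab's corner of the tray is lifted by 20 mm or more while the corner opposite is still within 6 mm of its place on the stack (z of tray_near in the frame of stack above 0.088 m and z of tray_far in the frame of stack below 0.074 m and contact force between tray and the fingers above 0.5 N), for 0.05 s.
At the end, for the whole second after the job is handed in: The drum is over the shaft, fully down (within 3 mm), upright and released; the gripper alone still holds the tray, at rest, its underside 14 to 30 cm above the bench, level within 0.3 rad, its middle within 70 mm horizontally of the mat's middle, touching nothing else (horizontal distance between drum and spindle_foot below 0.005 m and z of drum in the frame of spindle_foot below 0.003 m and angle between drum's own z axis and vertical below 0.06 rad and contact force between drum and the fingers below 0.1 N and height (world z) of tray between 0.14 and 0.3 m and horizontal distance between tray and mat below 0.07 m and angle between tray's own z axis and vertical below 0.3 rad and linear speed of tray below 0.03 m/s and contact force between tray and the fingers above 1 N and contact force between tray and stack below 0.05 N and contact force between tray and drum below 0.05 N and contact force between tray and sander below 0.05 N and contact force between tray and jar below 0.05 N); the arm keeps its last pose, push and grip.
It fails at once if the jar is moved by more than 25 mm or tipped (distance of jar from where it was at the start of the episode above 0.025 m or angle between jar's own z axis and vertical above 0.4 rad).
It fails at once if the sanding block is moved by more than 25 mm (distance of sanding_block from where it was at the start of the episode above 0.025 m).
It also fails if it takes over 72 s, if anything falls off the work surface, if the arm or the gripper's body presses on something with over 40 N, if the wrist force passes 120 N, or if a joint passes its speed limit or range.

ROBOT

A 6-joint arm with a two-finger parallel gripper is mounted at the origin on the work surface. World frame = base frame: x ahead of the robot, y to its left, z up, the work surface at z = 0. Lengths are in m, angles in degrees, forces in N, time in s.
With the tool pointing down it reaches from about 0.25 to 0.725 m from the base axis. Payload 9.7 kg.
Tool frame: the origin (TCP) lies at the very end of the fingers, on their centre line; the grasp point (between the pads) lies 19 mm behind it; x points along the fingers, z is the direction in which the jaws open and shut, and the axes are right-handed (so a half turn about x gives the same grasp; the last joint's range is limited). The gripper opens to 85 mm and grips with 20 to 120 N. Pads are 22 mm wide; open, the fingers measure 114 mm over their backs; the gripper's body (76 mm by 85 mm) begins 54 mm behind the grasp point. The pads swing forward as they close: fully open they stand 13 mm farther back than shut.
Start: joints at [68.067, 4.979, 10.078, 95.1, 0, 90], TCP at [0.205, 0.51, 0.231] pointing down, gripper open.
Joint ranges: [-179.16, 179.16], [-48.56, 103.87], [-65.8, 70.77], [-126.05, 130.52], [-82.76, 87.17], [-180, 180]. Speed limits (degrees/s): [127.2, 127.2, 147.25, 180, 180, 180].

INTERFACE

Orientations are given as [roll, pitch, yaw] about the fixed x, y, z axes, in that order (R = Rz(yaw) Ry(pitch) Rx(roll)).
In Python, from workcell import sensors, vision, job_done gives the robot as it stands.
- The arm moves only by the tool carry_out, never from a script. Its argument "increments" is a list of rows, each a list of 7 numbers: the turn, a rotation vector about the tool's x, y, z in degrees, then the shift along the tool's x, y, z in mm, then the opening in per cent of the stroke, from 0 (shut) to 100 (fully open). A call has 1 to 12 rows; each row shifts and turns the commanded pose from where the row before left it, along the tool's axes as they then stand; what a row does not reach is not made up. A row lasts 1/8 s, in which the tool goes at most 62.5 mm and 10.7 degrees, less where a joint would pass 70% of its speed; a pose out of reach is approached as far as the arm can. A call is refused whole if a number of a shift passes 62.5 or a number of a turn 10.7, either way. A call with a gripper value outside its range is refused whole. The fingers move at their own pace and stop on an object; "squeeze" is the grip in N (left out, the last holds). Time passes only in rows, so rows that do not move let the fingers close. It gives the time, the measured TCP pose, the force and the opening at its end, in the units of the state.
- sensors.get_obs(): the state, without advancing time (a new reading comes with each control period).
- vision.camera(name): name is "scene" or "side" or "wrist"; returns the picture (420x560x3 uint8, red, green, blue); there is no depth.
- vision.calibration(name): a dict with "camera_matrix" (3x3 intrinsics, pixels), "dist" ([k1, k2, p1, p2, k3] as OpenCV has them; the pictures are not rectified), "extrinsics" (4x4, takes a point from world to camera coordinates); the wrist camera has in their place "mount" (4x4, takes a point from camera to tool coordinates, whose origin is the TCP and whose axes are the tool frame's). Camera axes: x right, y up, looking along -z (the intrinsics and any distortion apply to the point x, -y, -z); pixel columns grow to the right and rows downward; lengths in m; the calibration is good to about 2 mm. A picture is of the moment at which its call begins: read the wrist's pose just before it. calibration takes no time and is no camera call.
- job_done(): hands the job in, once; it reports no verdict.
The state is a dict: "time": time; "q": joint angles; "qd": joint speeds; "joint_efforts": joint torques, N m; "ee_pos": TCP position; "tcp_rot": TCP orientation; "wrist_force": force on the tool from outside, world axes, zero at the start; "torque": the same for the moment, N m; "opening": finger opening in m.
Only numpy, scipy, OpenCV 4.12 (cv2) and the standard library are available. Lean on these libraries where they do the work, as an engineer would, in place of code of your own. Each camera call takes 0.05 s, during which the arm holds its last target.

## Working session

There is one attempt and no reset: what is moved stays moved. The work goes in short steps, Python scripts to look and compute and a tool call to move; the robot and the scene stay as the last step left them, time stands still between calls to the robot, and variables do not carry over. Pictures are saved under pics/ and viewed, and the job is handed in when it is done.

Besides the shell and the picture viewer there is one more tool, called after ">>>" as a command line: name --pt "numbers of a row" for each row, then --argument value for the rest. carry_out: Moves the arm, as the interface text tells. Its arguments: {"type":"object","properties":{"increments":{"type":"array"},"squeeze":{"type":"number"}},"required":["increments"]}

```bash
mkdir -p pics; ls; cat > h.py <<'E'
import numpy as np, cv2
from workcell import sensors, vision, job_done
def snap(n,f):
    im=vision.camera(n); cv2.imwrite('pics/'+f,im[:,:,::-1]); return im
E
python3 - <<'E'
from h import *
o=sensors.get_obs(); print(o)
for n in ['scene','side','wrist']:
    snap(n,n+'0.png')
    c=vision.calibration(n); print(n,{k:np.round(v,4).tolist() for k,v in c.items()})
E
```

```text
pics
{'time': 0.0, 'q': array([ 6.80682711e+01,  5.00971721e+00,  1.00324746e+01,  9.51013700e+01,
       -3.70868752e-04,  9.00003468e+01]), 'qd': array([-0.04770979, -0.08366511, -0.00535279, -0.05109762, -0.10367067,
       -0.0204866 ]), 'joint_efforts': array([ 2.53827209e-03, -5.20384812e+01,  4.64802468e+01,  1.62446348e-02,
        8.75194360e-05,  7.17469050e-06]), 'ee_pos': array([0.20533167, 0.50995743, 0.23057863]), 'tcp_rot': array([-179.72935241,   89.92138654, -111.66142788]), 'wrist_force': array([-1.43985054,  0.03072226, -0.6911734 ]), 'torque': array([ 0.00436426,  0.01837704, -0.02863348]), 'opening': 0.08555604622817847}
scene {'camera_matrix': [[474.6497, 0.0, 277.3822], [0.0, 474.6497, 204.9809], [0.0, 0.0, 1.0]], 'dist': [-0.024, 0.0, 0.0, 0.0, 0.0], 'extrinsics': [[0.1312, 0.9914, -0.0017, -0.0286], [-0.5157, 0.0697, 0.8539, 0.2119], [0.8467, -0.1112, 0.5204, -1.495], [0.0, 0.0, 0.0, 1.0]]}
side {'camera_matrix': [[401.2182, 0.0, 284.5426], [0.0, 401.2182, 211.6325], [0.0, 0.0, 1.0]], 'dist': [-0.0766, 0.0, 0.0, 0.0, 0.0], 'extrinsics': [[-0.9571, -0.2896, 0.0111, 0.5451], [0.1524, -0.4702, 0.8693, -0.1717], [-0.2465, 0.8337, 0.4942, -0.7481], [0.0, 0.0, 0.0, 1.0]]}
wrist {'camera_matrix': [[331.8049, 0.0, 280.8121], [0.0, 331.8049, 211.1752], [0.0, 0.0, 1.0]], 'dist': [-0.0706, 0.0, 0.0, 0.0, 0.0], 'mount': [[0.0002, 0.3232, -0.9463, -0.1425], [0.0004, 0.9463, 0.3232, 0.0835], [1.0, -0.0005, 0.0, -0.0008], [0.0, 0.0, 0.0, 1.0]]}
```

View pics/scene0.png

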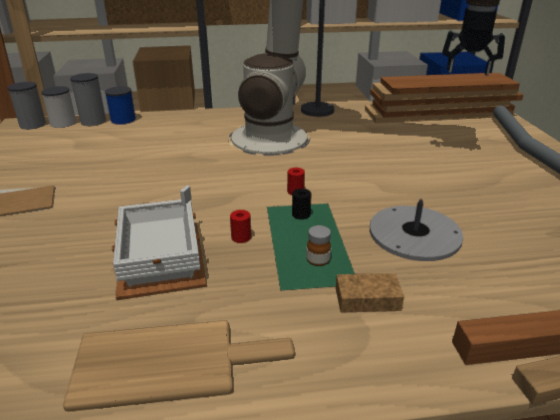

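View pics/side0.png

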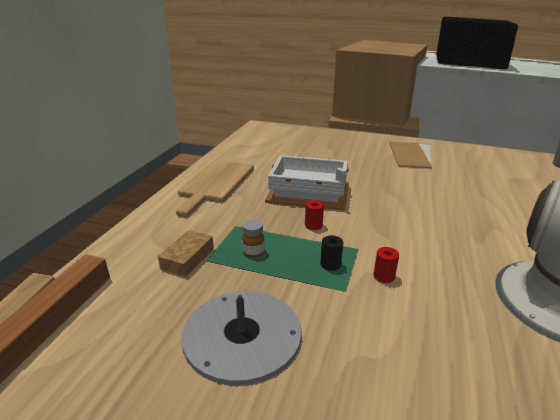

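View pics/wrist0.png

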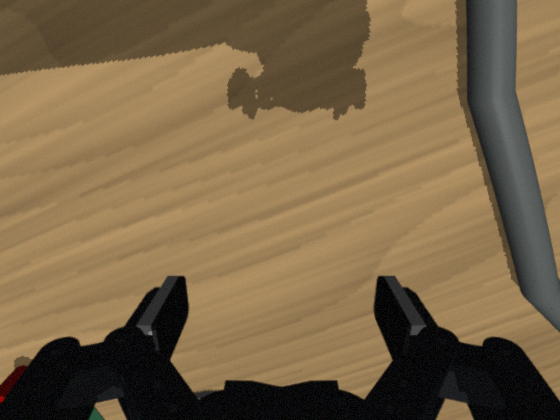

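The black drum is on the mat at scene (302,204) and side (332,253). The red look-alikes are at scene (296,181) and (241,226). Next I'll enlarge crops to measure.

```bash
python3 - <<'E'
import cv2
s=cv2.imread('pics/scene0.png'); d=cv2.imread('pics/side0.png')
def c(im,x,y,w,h,k,f): cv2.imwrite('pics/'+f,cv2.resize(im[y:y+h,x:x+w],None,fx=k,fy=k,interpolation=cv2.INTER_CUBIC))
c(s,260,160,200,130,4,'cs1.png')
c(s,100,180,130,120,5,'cs2.png')
c(d,170,220,240,160,3.3,'cd1.png')
c(d,255,145,110,70,7,'cd2.png')
E
```

```text
(no output)
```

View pics/cs1.png

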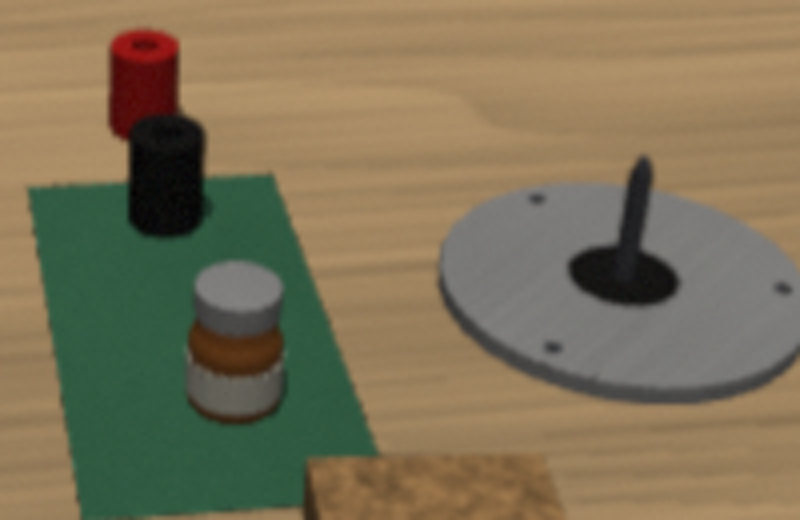

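View pics/cs2.png

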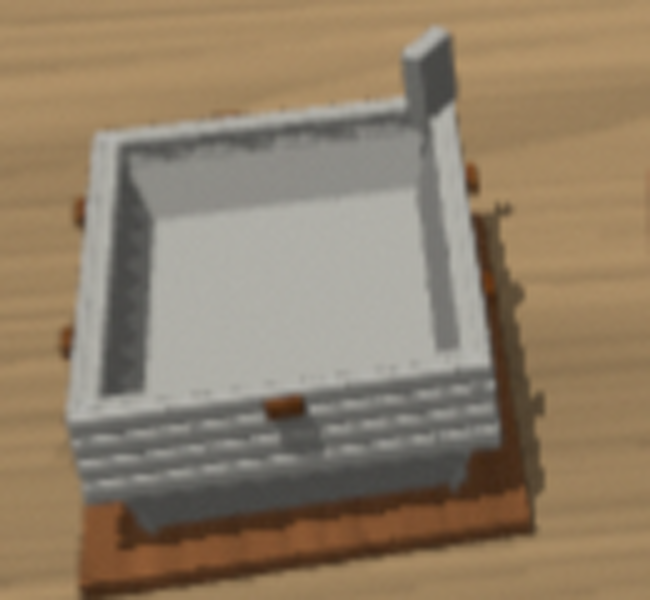

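View pics/cd1.png

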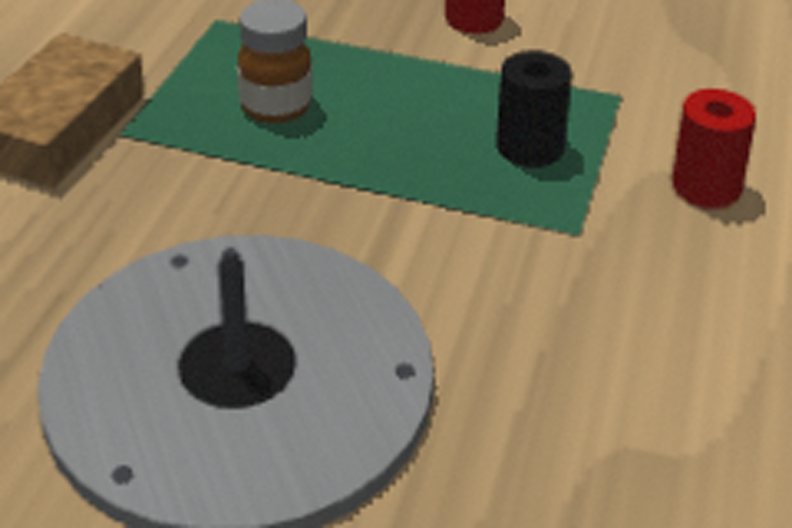

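View pics/cd2.png

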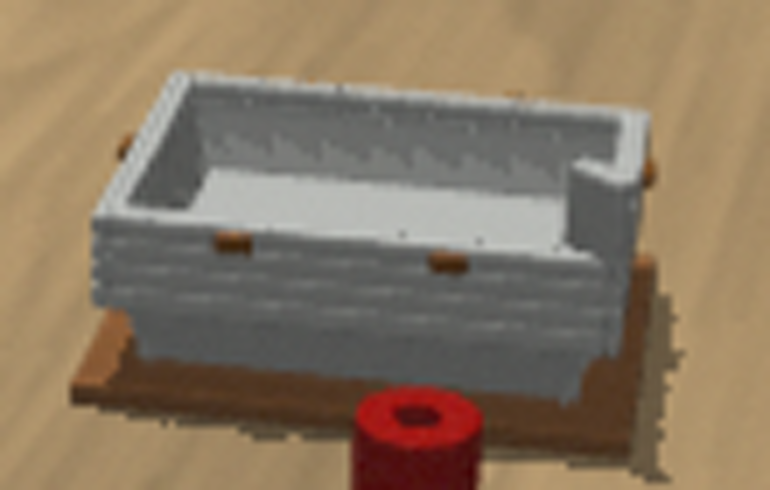

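```bash
cat >> h.py <<'E'
from scipy.optimize import least_squares
CAL={n:vision.calibration(n) for n in ['scene','side','wrist']}
def w2c(n,pose=None):
    if n!='wrist': return np.array(CAL[n]['extrinsics'])
    return np.linalg.inv(pose@np.array(CAL[n]['mount']))
def proj(n,P,pose=None):
    E=w2c(n,pose); P=np.atleast_2d(P); p=P@E[:3,:3].T+E[:3,3]; p=p*[1,-1,-1]
    return cv2.projectPoints(p.reshape(-1,1,3),np.zeros(3),np.zeros(3),np.array(CAL[n]['camera_matrix']),np.array(CAL[n]['dist']))[0].reshape(-1,2)
def ray(n,uv,pose=None):
    q=cv2.undistortPoints(np.array(uv,float).reshape(-1,1,2),np.array(CAL[n]['camera_matrix']),np.array(CAL[n]['dist'])).reshape(2)
    C=np.linalg.inv(w2c(n,pose)); d=C[:3,:3]@np.array([q[0],-q[1],-1]); return C[:3,3],d
def onz(n,uv,z,pose=None):
    o,d=ray(n,uv,pose); return o+d*(z-o[2])/d[2]
def tri(obs):
    A=np.zeros((3,3));b=np.zeros(3)
    for o in obs:
        p,d=ray(*o); d=d/np.linalg.norm(d); M=np.eye(3)-np.outer(d,d); A+=M;b+=M@p
    return np.linalg.solve(A,b)
def toolpose():
    from scipy.spatial.transform import Rotation as R
    o=sensors.get_obs(); T=np.eye(4); T[:3,:3]=R.from_euler('xyz',o['tcp_rot'],degrees=True).as_matrix(); T[:3,3]=o['ee_pos']; return T
E
cat > m1.py <<'E'
from h import *
np.set_printoptions(precision=4,suppress=True)
f=lambda x0,y0,k:(lambda u,v:((x0+(u+.5)/k-.5),(y0+(v+.5)/k-.5)))
a=f(260,160,4); b=f(170,220,3.3); c=f(100,180,5); d=f(255,145,7)
def both(nm,p,q,z):
    print(nm,onz('scene',p,z)[:2],onz('side',q,z)[:2],'tri',tri([('scene',p),('side',q)]))
both('drumtop',a(167,132),b(536,70),.062)
both('tip',a(644,157),b(231,249),.087)
both('foot',a(625,276),b(236,362),.012)
both('jarcap',a(239,282),b(273,15),.072)
both('mat near-left(+y,-x)',a(273,175),b(580,236),.002)
both('mat near-right',a(28,187),b(622,96),.002)
both('mat far-right',a(82,519),b(219,22),.002)
print(onz('side',b(124,137),.002))
# tray rim top z=.078 corners
both('rim -x+y',c(458,115),d(632,180),.078)
both('rim -x-y',c(95,133),d(650,112),.078)
both('rim +x-y',c(68,420),d(178,72),.078)
both('rim +x+y',c(492,365),d(93,218),.078)
both('tabtop',c(428,45),d(600,170),.110)
E
python3 m1.py
```

```text
drumtop [0.4625 0.0225] [0.4622 0.025 ] tri [0.4622 0.0229 0.0612]
tip [0.5651 0.2593] [0.5662 0.2586] tri [0.5659 0.259  0.0874]
foot [0.5665 0.26  ] [0.567  0.2593] tri [0.5669 0.2597 0.0124]
jarcap [0.6294 0.0285] [0.6323 0.0291] tri [0.6317 0.0286 0.0727]
mat near-left(+y,-x) [0.4198 0.0966] [0.4174 0.0989] tri [0.4175 0.0972 0.0006]
mat near-right [ 0.4137 -0.052 ] [ 0.4136 -0.0514] tri [ 0.4136 -0.0519  0.0018]
mat far-right [ 0.7115 -0.0602] [ 0.7091 -0.0562] tri [ 0.7102 -0.0596  0.0002]
[0.7126 0.0924 0.002 ]
rim -x+y [ 0.5004 -0.2217] [ 0.4909 -0.2992] tri [ 0.4907 -0.229   0.0912]
rim -x-y [ 0.4947 -0.3729] [ 0.4951 -0.3701] tri [ 0.4952 -0.3726  0.0776]
rim +x-y [ 0.6917 -0.353 ] [ 0.6904 -0.3505] tri [ 0.691  -0.3531  0.0772]
rim +x+y [ 0.6792 -0.2056] [ 0.6765 -0.2006] tri [ 0.6778 -0.2054  0.0763]
tabtop [ 0.4954 -0.2312] [ 0.494  -0.2308] tri [ 0.4942 -0.2314  0.1095]
```

```bash
python3 - <<'E'
from h import *
np.set_printoptions(precision=4,suppress=True)
T=toolpose(); print(T)
f=lambda x0,y0,k:(lambda u,v:((x0+(u+.5)/k-.5),(y0+(v+.5)/k-.5)))
print('red1',onz('side',(387,253),.06),'red2',onz('side',(314,205),.06), 'block',onz('scene',(372,285),.035))
P=np.array([.462,.0235,.16]); print('in tool',T[:3,:3].T@(P-T[:3,3])*1000)
E
```

```text
[[-0.0004 -0.9276  0.3735  0.2054]
 [-0.0009  0.3735  0.9276  0.51  ]
 [-1.     -0.     -0.001   0.2308]
 [ 0.      0.      0.      1.    ]]
red1 [0.3517 0.0315 0.06  ] red2 [ 0.5325 -0.115   0.06  ] block [0.759  0.0986 0.035 ]
in tool [  71.1223 -419.769  -355.4118]
```

>>> carry_out --pt "0 0 0 0 -42 -35.5 100" --pt "0 0 0 0 -42 -35.5 100" --pt "0 0 0 0 -42 -35.5 100" --pt "0 0 0 0 -42 -35.5 100" --pt "0 0 0 0 -42 -35.5 100" --pt "0 0 0 0 -42 -35.5 100" --pt "0 0 0 0 -42 -35.5 100" --pt "0 0 0 0 -42 -35.5 100" --pt "0 0 0 0 -42 -35.5 100" --pt "0 0 0 0 -42 -35.5 100" --pt "0 0 0 40 0 0 100" --pt "0 0 0 0 0 0 100" --squeeze 40

```text
time: 1.65
ee_pos: [0.4611, 0.0234, 0.1887]
tcp_rot: [114.4, 89.7, -177.6]
wrist_force: [-0.5, 0.3, 0.7]
opening: 0.0854
```

```bash
python3 - <<'E'
from h import *
np.set_printoptions(precision=4,suppress=True)
T=toolpose(); print(T); print(sensors.get_obs()['q'])
snap('wrist','w1.png')
P=np.array([.462,.0235,.16]); print('in tool',T[:3,:3].T@(P-T[:3,3])*1000)
print(proj('wrist',[[.462,.0235,.062],[.462,.0235,.002]],T))
E
```

```text
[[-0.0052 -0.9271  0.3748  0.4611]
 [-0.0002  0.3748  0.9271  0.0234]
 [-1.      0.0047 -0.0021  0.1887]
 [ 0.      0.      0.      1.    ]]
[ 2.8989 -7.4558 -6.8611 90.8914  0.0026 24.9113]
in tool [28.732  -0.9451  0.5389]
[[282.6386 203.3887]
 [282.468  185.9915]]
```

View pics/w1.png

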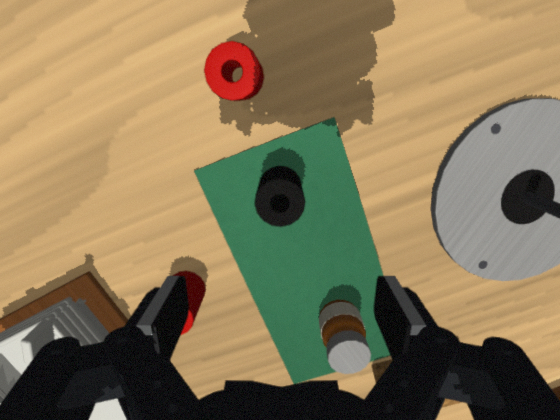

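The drum's bore shows at (280,201), against a predicted (282.6,203.4). That is about 1.5 mm off and within jaw tolerance, and it is the black one on the mat. Descending to it.

>>> carry_out --pt "0 0 0 50 0 0 100" --pt "0 0 0 50 0 0 100" --pt "0 0 0 40 0 0 100" --pt "0 0 0 24 0 0 100" --pt "0 0 0 0 0 0 100" --pt "0 0 0 0 0 0 100" --pt "0 0 0 0 0 0 30" --pt "0 0 0 0 0 0 30" --pt "0 0 0 0 0 0 30" --pt "0 0 0 0 0 0 30" --pt "0 0 0 0 0 0 30" --pt "0 0 0 0 0 0 30" --squeeze 40

```text
time: 3.2
ee_pos: [0.4629, 0.024, 0.0282]
tcp_rot: [-66.8, 89.9, 1.2]
wrist_force: [-1.6, -0.8, 6.2]
opening: 0.0423
```

```bash
python3 - <<'E'
from h import *
np.set_printoptions(precision=4,suppress=True)
T=toolpose(); print(T); print(sensors.get_obs()['opening'])
im=snap('wrist','w2.png'); 
E
```

```text
[[ 0.0013 -0.9276  0.3736  0.4629]
 [ 0.      0.3736  0.9276  0.024 ]
 [-1.     -0.0012  0.0005  0.0282]
 [ 0.      0.      0.      1.    ]]
0.04227019908253391
```

View pics/w2.png

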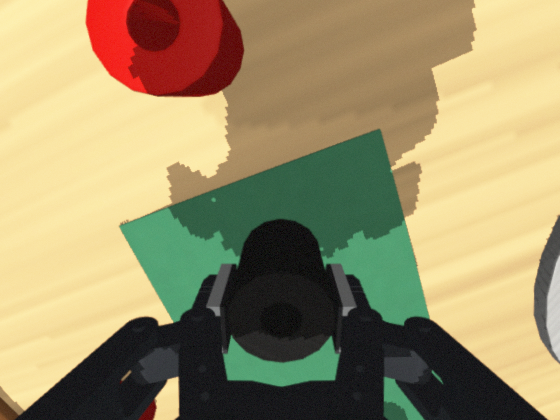

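>>> carry_out --pt "0 0 0 -20 0 0 30" --pt "0 0 0 -40 0 0 30" --pt "0 0 0 -50 0 0 30" --pt "0 0 0 -30 0 0 30" --pt "0 0 0 0 0 0 30" --squeeze 40

```text
time: 3.88
ee_pos: [0.4635, 0.024, 0.1695]
tcp_rot: [-64.6, 89.8, 3.4]
wrist_force: [0.6, 0.1, -1.2]
opening: 0.0422
```

```bash
python3 - <<'E'
from h import *
np.set_printoptions(precision=4,suppress=True)
T=toolpose(); print(T); print(sensors.get_obs()['opening'],sensors.get_obs()['wrist_force'])
w=snap('wrist','w3.png'); s=snap('scene','s3.png'); d=snap('side','d3.png')
print('scene at',proj('scene',T[:3,3]),proj('side',T[:3,3]))
def c(im,u,v,n): 
    u,v=int(u),int(v); return cv2.resize(im[max(0,v-50):v+50,u-60:u+60,::-1],(600,500),interpolation=cv2.INTER_CUBIC)
a=proj('scene',T[:3,3])[0];b=proj('side',T[:3,3])[0]
print(a.astype(int),b.astype(int))
cv2.imwrite('pics/c3s.png',c(s,*a,0));cv2.imwrite('pics/c3d.png',c(d,*b,0))
cv2.imwrite('pics/c3w.png',cv2.resize(w[210:380,190:370,::-1],None,fx=3,fy=3,interpolation=cv2.INTER_CUBIC))
E
```

```text
[[ 0.0038 -0.9276  0.3736  0.4635]
 [ 0.0002  0.3736  0.9276  0.024 ]
 [-1.     -0.0034  0.0016  0.1695]
 [ 0.      0.      0.      1.    ]]
0.042220329740549775 [ 0.5777  0.0616 -1.2336]
scene at [[303.4062 149.3111]] [[335.4817 193.1692]]
[303 149] [335 193]
```

View pics/c3s.png

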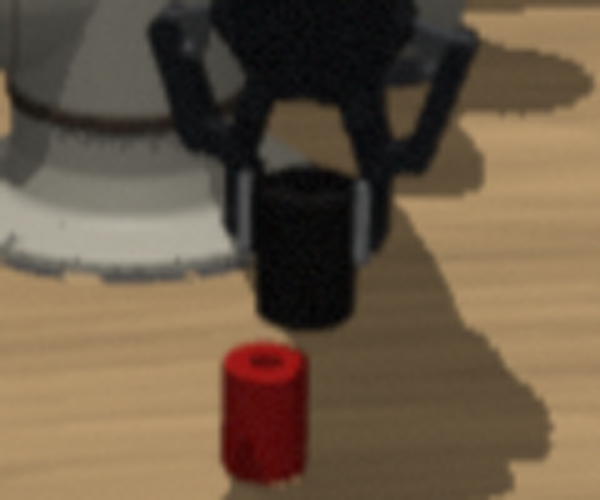

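View pics/c3d.png

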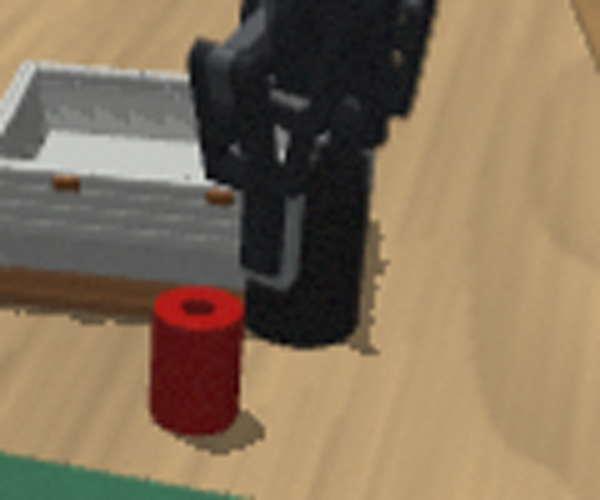

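View pics/c3w.png

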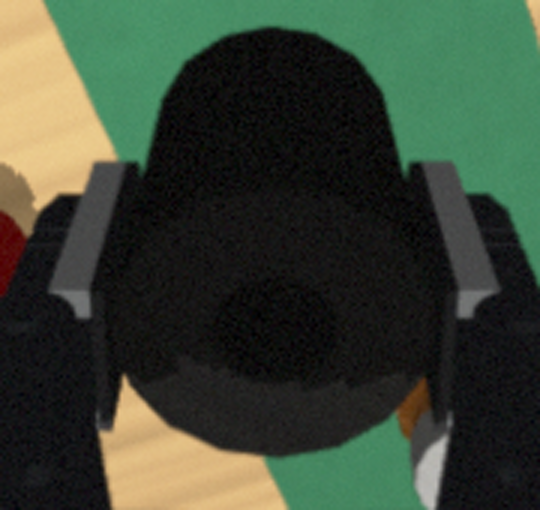

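```bash
python3 - <<'E'
from h import *
np.set_printoptions(precision=4,suppress=True)
T=toolpose(); Ti=np.linalg.inv(T)
o,d=ray('wrist',(281.3,319),T); o=Ti[:3,:3]@o+Ti[:3,3]; d=Ti[:3,:3]@d
for x in (-.038,-.034,-.030): p=o+d*(x-o[0])/d[0]; print(p*1000)
# fit drum bottom in scene & side (upright): unknown x,y,z. edges
from math import pi
t=np.linspace(0,2*pi,181); C=np.c_[.022*np.cos(t),.022*np.sin(t),0*t]
def ext(n,P):
    q=proj(n,P+C); return np.array([q[:,0].min(),q[:,0].max(),q[:,1].max()])
ms=np.array([243+257.5/5-.5,243+355.5/5-.5,99+329/5-.5]); md=np.array([275+245.5/5-.5,275+358.5/5-.5,143+345/5-.5])
r=least_squares(lambda P:np.r_[ext('scene',P)-ms,ext('side',P)-md],T[:3,3]-[0,0,.02],x_scale=.01)
print(r.x,r.fun,'tool',(Ti[:3,:3]@r.x+Ti[:3,3])*1000)
E
```

```text
[-38.       4.8363  -0.5928]
[-34.       1.8234  -0.5851]
[-30.      -1.1895  -0.5775]
[0.4623 0.0259 0.1436] [-0.2834  0.3741  0.1617 -0.1377  0.2447 -0.122 ] tool [22.4417  0.3866  1.9156]
```

>>> carry_out --pt "0 0 0 0 -1.3 35 30" --pt "0 0 0 0 -1.3 45 30" --pt "0 0 0 0 -1.3 45 30" --pt "0 0 0 0 -1.3 45 30" --pt "0 0 0 0 -1.5 46 30" --pt "0 0 0 0 -1.5 40 30" --pt "0 0 0 20 0 0 30" --pt "0 0 0 18 0 0 30" --pt "0 0 0 0 0 0 30" --pt "0 0 0 0 0 0 30"

```text
time: 5.28
ee_pos: [0.5657, 0.2579, 0.1297]
tcp_rot: [-49.1, 90.0, 18.9]
wrist_force: [-0.0, 0.6, -1.8]
opening: 0.0421
```

```bash
cat > look.py <<'E'
from h import *
import sys
np.set_printoptions(precision=4,suppress=True)
k=sys.argv[1]; T=toolpose(); print(T); print(sensors.get_obs()['opening'],sensors.get_obs()['wrist_force'])
w=snap('wrist',f'w{k}.png'); s=snap('scene',f's{k}.png'); d=snap('side',f'd{k}.png')
P=T[:3,3]-[0,0,.03]
a=proj('scene',P)[0].astype(int);b=proj('side',P)[0].astype(int)
print(a,b)
A=cv2.resize(s[a[1]-45:a[1]+45,a[0]-40:a[0]+40,::-1],None,fx=6,fy=6,interpolation=cv2.INTER_CUBIC)
B=cv2.resize(d[b[1]-45:b[1]+45,b[0]-40:b[0]+40,::-1],None,fx=6,fy=6,interpolation=cv2.INTER_CUBIC)
g=lambda im:np.clip(255*(im/255.)**.5,0,255).astype(np.uint8)
cv2.imwrite(f'pics/c{k}s.png',g(A));cv2.imwrite(f'pics/c{k}d.png',g(B))
E
python3 look.py 4
```

```text
[[ 0.0003 -0.9274  0.3741  0.5657]
 [ 0.0001  0.3741  0.9274  0.2579]
 [-1.     -0.0002  0.0002  0.1297]
 [ 0.      0.      0.      1.    ]]
0.04206626672527874 [-0.0083  0.591  -1.8189]
[421 193] [239 288]
```

View pics/c4s.png

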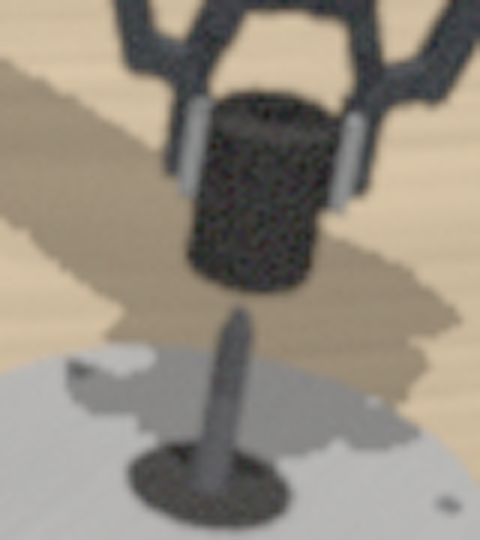

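View pics/c4d.png

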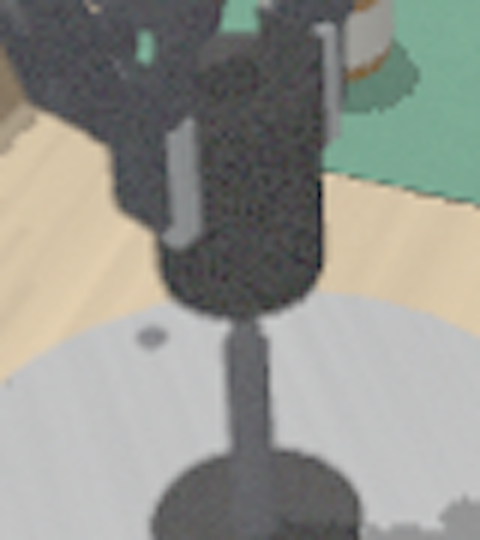

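View pics/w4.png

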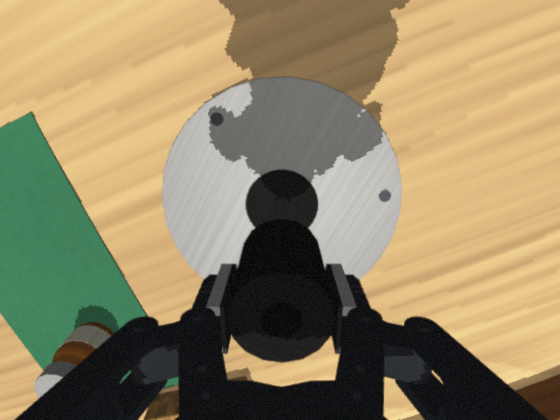

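```bash
cat > fit.py <<'E'
from h import *
def fitdrum(a,b,S,D,T,k=6,hx=40,hy=45):
    Ti=np.linalg.inv(T)
    t=np.linspace(0,2*np.pi,361); C=np.c_[.022*np.cos(t),.022*np.sin(t),0*t]
    def ext(n,P):
        q=proj(n,P+C); return np.array([q[:,0].min(),q[:,0].max(),q[:,1].max()])
    m=lambda a,S:np.array([a[0]-hx+S[0]/k-.5+.5/k,a[0]-hx+S[1]/k-.5+.5/k,a[1]-hy+S[2]/k-.5+.5/k])
    ms,md=m(a,S),m(b,D)
    r=least_squares(lambda P:np.r_[ext('scene',P)-ms,ext('side',P)-md],T[:3,3]-[0,0,.02],x_scale=.01)
    print(r.x,r.fun,'tool',(Ti[:3,:3]@r.x+Ti[:3,3])*1000)
E
python3 - <<'E'
from fit import *
np.set_printoptions(precision=4,suppress=True)
T=toolpose()
fitdrum((421,193),(239,288),(188,311,293),(160,323,321),T)
m=lambda a,u,v:(a[0]-40+(u+.5)/6-.5,a[1]-45+(v+.5)/6-.5)
p,q=m((421,193),238,309),m((239,288),247,321)
print(tri([('scene',p),('side',q)]),onz('scene',p,.087),onz('side',q,.087))
p,q=m((421,193),212,487),m((239,288),252,505)
print(onz('scene',p,.012),onz('side',q,.012))
# wrist: table hub & shaft
for z in (.012,): print(onz('wrist',(282,195),z,T))
c=onz('wrist',(282,177),.012,T)
print(proj('wrist',[[.566,.259,.012],[.566,.259,.087]],T))
E
```

```text
[0.5659 0.2595 0.1056] [-0.4446  0.7272  0.3102 -0.5425  0.8082 -0.1865] tool [24.7094  0.5323  1.0837]
[0.5653 0.2591 0.0861] [0.5658 0.2582 0.087 ] [0.5651 0.2607 0.087 ]
[0.567  0.2599 0.012 ] [0.5702 0.2541 0.012 ]
[0.5584 0.2617 0.012 ]
[[282.4122 204.3706]
 [283.0898 241.7622]]
```

>>> carry_out --pt "0 0 0 8 0 0 30" --pt "0 0 0 8 0 0 30" --pt "0 0 0 8 0 0 30" --pt "0 0 0 8 0 0 30" --pt "0 0 0 0 0 0 30"

```text
time: 6.05
ee_pos: [0.5652, 0.2582, 0.0962]
tcp_rot: [135.9, 89.9, -156.1]
wrist_force: [-0.4, -0.1, -0.9]
opening: 0.0422
```

```bash
python3 look.py 5
```

```text
[[-0.0014 -0.9276  0.3735  0.5652]
 [-0.0006  0.3735  0.9276  0.2582]
 [-1.      0.0011 -0.0011  0.0962]
 [ 0.      0.      0.      1.    ]]
0.04220076330151749 [-0.3678 -0.1033 -0.8964]
[418 207] [240 304]
```

View pics/c5s.png

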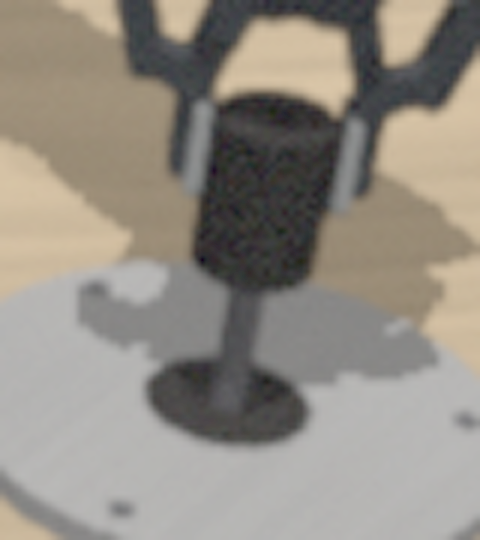

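View pics/c5d.png

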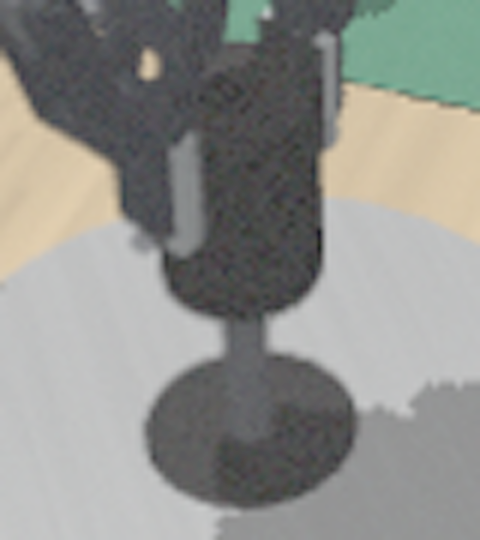

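>>> carry_out --pt "0 0 0 10 0 0 30" --pt "0 0 0 10 0 0 30" --pt "0 0 0 10 0 0 30" --pt "0 0 0 10 0 0 30" --pt "0 0 0 10 0 0 30" --pt "0 0 0 3 0 0 30" --pt "0 0 0 0 0 0 30" --pt "0 0 0 0 0 0 30"

```text
time: 7.2
ee_pos: [0.5659, 0.2585, 0.0448]
tcp_rot: [-42.2, 90.0, 25.9]
wrist_force: [0.1, 0.2, -1.7]
opening: 0.0424
```

>>> carry_out --pt "0 0 0 3 0 0 30" --pt "0 0 0 2 0 0 30" --pt "0 0 0 2 0 0 30" --pt "0 0 0 0 0 0 30" --pt "0 0 0 0 0 0 30"

```text
time: 7.82
ee_pos: [0.5657, 0.2584, 0.0382]
tcp_rot: [-47.3, 90.0, 20.8]
wrist_force: [-3.2, -1.3, 5.4]
opening: 0.0421
```

>>> carry_out --pt "0 0 0 1 0 0 30" --pt "0 0 0 0 0 0 30" --pt "0 0 0 0 0 0 100" --pt "0 0 0 0 0 0 100" --pt "0 0 0 0 0 0 100" --pt "0 0 0 0 0 0 100" --pt "0 0 0 0 0 0 100" --pt "0 0 0 -20 0 0 100" --pt "0 0 0 -40 0 0 100" --pt "0 0 0 -50 0 0 100" --pt "0 0 0 -50 0 0 100" --pt "0 0 0 0 0 0 100"

```text
time: 9.32
ee_pos: [0.5672, 0.2591, 0.2028]
tcp_rot: [-43.3, 89.5, 24.7]
wrist_force: [0.6, 0.0, -0.0]
opening: 0.0853
```

```bash
python3 look.py 6; python3 - <<'E'
import cv2
s=cv2.imread('pics/s6.png');d=cv2.imread('pics/d6.png')
a=cv2.resize(s[170:270,355:475],None,fx=3.3,fy=3.3,interpolation=2);b=cv2.resize(d[270:390,170:310],(396,330),interpolation=2)
import numpy as np
cv2.imwrite('pics/c6.png',np.hstack([a,b]))
E
```

```text
[[ 0.008  -0.9276  0.3735  0.5672]
 [ 0.0037  0.3736  0.9276  0.2591]
 [-1.     -0.006   0.0064  0.2028]
 [ 0.      0.      0.      1.    ]]
0.08534341313891179 [ 0.6489  0.0081 -0.032 ]
[427 162] [236 250]
```

View pics/c6.png

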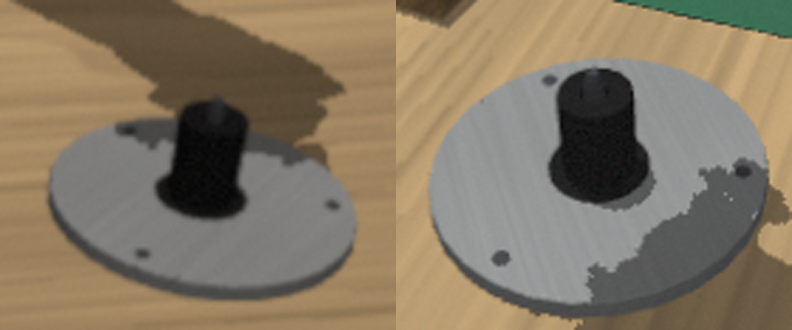

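>>> carry_out --pt "0 0 0 0 -11.6 -48.2 100" --pt "0 0 0 0 -11.6 -48.2 100" --pt "0 0 0 0 -11.6 -48.2 100" --pt "0 0 0 0 -11.6 -48.2 100" --pt "0 0 0 0 -11.6 -48.2 100" --pt "0 0 0 0 -11.6 -48.2 100" --pt "0 0 0 0 -11.6 -48.2 100" --pt "0 0 0 0 -11.6 -48.2 100" --pt "0 0 0 0 -11.6 -48.2 100" --pt "0 0 0 0 -11.6 -48.2 100" --pt "9.5 0 0 0 0 0 100" --pt "0 0 0 0 0 0 100"

```text
time: 10.98
ee_pos: [0.4925, -0.2323, 0.1951]
tcp_rot: [94.4, 89.9, 152.9]
wrist_force: [-0.0, -0.1, 0.0]
opening: 0.0849
```

```bash
python3 - <<'E'
from h import *
np.set_printoptions(precision=4,suppress=True)
T=toolpose(); print(T,sensors.get_obs()['q'])
w=snap('wrist','w7.png')
c,s=np.cos(np.radians(5.4)),np.sin(np.radians(5.4))
for n,p in dict(tabtop=(-88,66,110),tt1=(-98.4,73.8,110),tt2=(-77.6,58.2,110),c1=(-100,75,78),c2=(-100,-75,78),c3=(100,75,78)).items():
    P=np.array([.5865+(c*p[0]-s*p[1])/1e3,-.289+(s*p[0]+c*p[1])/1e3,p[2]/1e3]); print(n,P,proj('wrist',P,T)[0])
E
```

```text
[[-0.0019 -0.8531  0.5217  0.4925]
 [ 0.001   0.5217  0.8531 -0.2323]
 [-1.      0.0022 -0.0002  0.1951]
 [ 0.      0.      0.      1.    ]] [-25.2495   3.7427   4.7498  91.1325   0.004    6.1995]
tabtop [ 0.4927 -0.2316  0.11  ] [282.8761 218.4279]
tt1 [ 0.4816 -0.2248  0.11  ] [282.9268 201.4041]
tt2 [ 0.5038 -0.2384  0.11  ] [282.8263 234.8675]
c1 [ 0.4799 -0.2237  0.078 ] [282.706  187.4154]
c2 [ 0.494  -0.3731  0.078 ] [150.2145 283.8237]
c3 [ 0.679  -0.2049  0.078 ] [404.1794 345.7628]
```

View pics/w7.png

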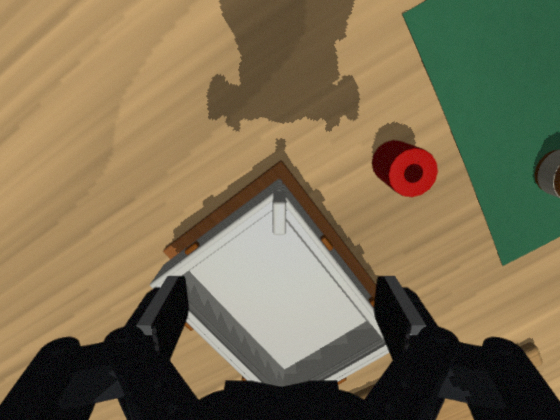

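```bash
python3 -c "
import cv2
w=cv2.imread('pics/w7.png'); cv2.imwrite('pics/c7.png',cv2.resize(w[170:260,230:330],None,fx=6,fy=6,interpolation=2))"
```

```text
(no output)
```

View pics/c7.png

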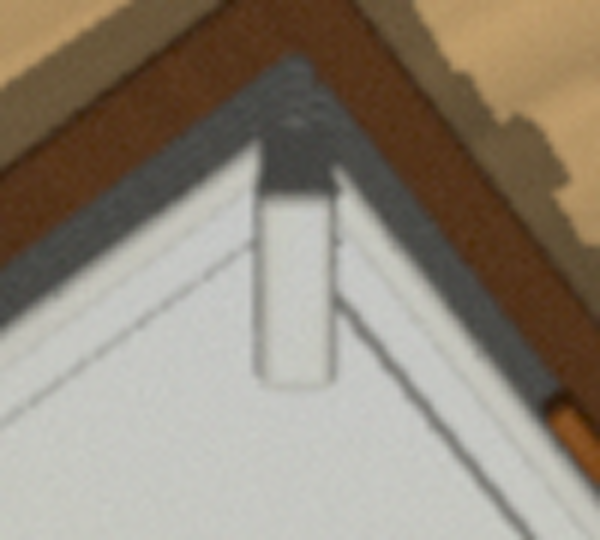

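>>> carry_out --pt "0 0 0 0 0 -1.5 100" --pt "0 0 0 40 0 0 100" --pt "0 0 0 40 0 0 100" --pt "0 0 0 20 0 0 60" --pt "0 0 0 11 0 0 30" --pt "0 0 0 0 0 0 25" --pt "0 0 0 0 0 0 25" --pt "0 0 0 0 0 0 25"

```text
time: 12.02
ee_pos: [0.4929, -0.2335, 0.0863]
tcp_rot: [-84.6, 89.9, -26.0]
wrist_force: [-0.7, -1.2, 0.6]
opening: 0.0216
```

```bash
python3 - <<'E'
from h import *
np.set_printoptions(precision=4,suppress=True)
T=toolpose(); print(T,sensors.get_obs()['wrist_force'])
w=snap('wrist','w8.png');s=snap('scene','s8.png')
r=lambda im:cv2.resize(im[:,:,::-1],(400,300),interpolation=2)
cv2.imwrite('pics/c8.png',np.hstack([r(w[180:390,140:420]),r(s[150:270,90:250])]))
E
```

```text
[[ 0.0014 -0.8534  0.5213  0.4929]
 [-0.0007  0.5213  0.8534 -0.2335]
 [-1.     -0.0015  0.0001  0.0863]
 [ 0.      0.      0.      1.    ]] [-0.7361 -1.1711  0.5752]
```

View pics/c8.png

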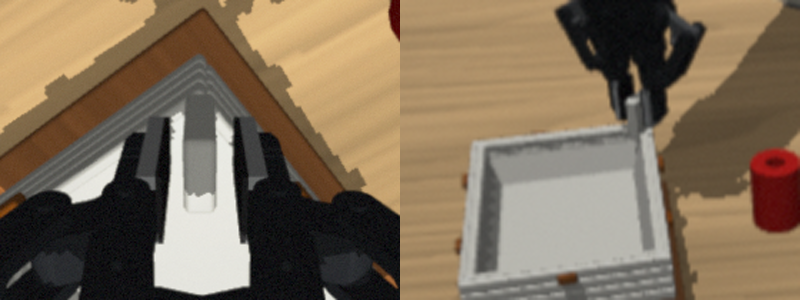

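>>> carry_out --pt "0 0 0 2 0 0 25" --pt "0 0 0 0 0 0 0" --pt "0 0 0 0 0 0 0" --pt "0 0 0 0 0 0 0" --pt "0 0 0 0 0 0 0" --pt "0 0 0 0 0 0 0" --squeeze 90

```text
time: 12.88
ee_pos: [0.4924, -0.2333, 0.0833]
tcp_rot: [142.1, 90.0, -159.3]
wrist_force: [-2.3, -0.5, 2.1]
opening: 0.0086
```

>>> carry_out --pt "0 0 0.8 -3.3 -0.2 0 0" --pt "0 0 0.8 -3.3 -0.2 0 0" --pt "0 0 0.8 -3.3 -0.2 0 0" --pt "0 0 0.8 -3.3 -0.2 0 0" --pt "0 0 0.8 -3.3 -0.2 0 0" --pt "0 0 0.8 -3.3 -0.2 0 0" --pt "0 0 0.8 -3.3 -0.2 0 0" --pt "0 0 0 0 0 0 0" --pt "0 0 0 0 0 0 0" --squeeze 90

```text
time: 14.0
ee_pos: [0.4942, -0.2344, 0.1065]
tcp_rot: [90.1, 84.3, 148.6]
wrist_force: [-4.6, 2.8, -0.5]
opening: 0.0082
```

```bash
cat > look9.py <<'E'
from h import *
import sys
k=sys.argv[1]
np.set_printoptions(precision=4,suppress=True)
T=toolpose(); print(T,sensors.get_obs()['wrist_force'],sensors.get_obs()['torque'])
d=snap('side',f'd{k}.png');s=snap('scene',f's{k}.png')
r=lambda im:cv2.resize(im[:,:,::-1],(400,300),interpolation=2)
cv2.imwrite(f'pics/c{k}.png',np.hstack([r(d[110:230,240:400]),r(s[150:300,70:270])]))
E
python3 look9.py 9
```

```text
[[-0.0841 -0.8491  0.5215  0.4942]
 [ 0.0513  0.5189  0.8533 -0.2344]
 [-0.9951  0.0985 -0.0001  0.1065]
 [ 0.      0.      0.      1.    ]] [-4.6233  2.8179 -0.4946] [0.5352 0.9225 0.1816]
```

View pics/c9.png

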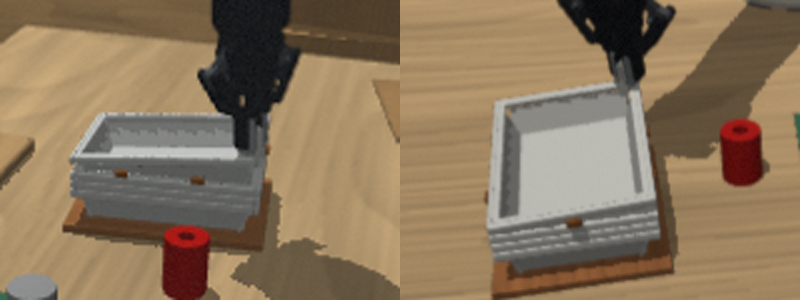

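>>> carry_out --pt "0 0 0.8 -3.3 -0.2 0 0" --pt "0 0 0.8 -3.3 -0.2 0 0" --pt "0 0 0.8 -3.3 -0.2 0 0" --pt "0 0 0.8 -3.3 -0.2 0 0" --pt "0 0 0.8 -3.3 -0.2 0 0" --pt "0 0 0 0 0 0 0" --pt "0 0 0 0 0 0 0" --squeeze 90

```text
time: 14.98
ee_pos: [0.497, -0.2361, 0.1227]
tcp_rot: [90.0, 80.4, 148.6]
wrist_force: [-4.6, 3.5, -0.8]
opening: 0.0084
```

```bash
python3 look9.py 10
```

```text
[[-0.143  -0.8412  0.5215  0.497 ]
 [ 0.0874  0.5142  0.8532 -0.2361]
 [-0.9859  0.1676 -0.      0.1227]
 [ 0.      0.      0.      1.    ]] [-4.6139  3.4892 -0.8215] [0.5588 0.8632 0.1272]
```

View pics/c10.png

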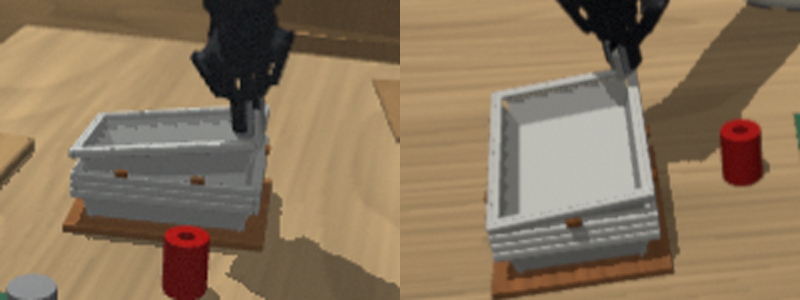

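>>> carry_out --pt "0 0 0 -3.9 0.7 0 0" --pt "0 0 0 -3.9 0.7 0 0" --pt "0 0 0 -3.9 0.7 0 0" --pt "0 0 0 -4.9 0.8 0 0" --pt "0 0 0 -4.9 0.8 0 0" --pt "0 0 0 -4.9 0.8 0 0" --pt "0 0 0 -9.8 1.7 0 0" --pt "0 0 0 -14.8 2.5 0 0" --pt "0 0 0 -19.7 3.4 0 0" --pt "0 0 0 -19.7 3.4 0 0" --pt "0 0 0 -14.8 2.5 0 0" --pt "0 0 0 0 0 0 0" --squeeze 110

```text
time: 16.58
ee_pos: [0.4974, -0.2363, 0.2306]
tcp_rot: [89.9, 80.5, 148.5]
wrist_force: [0.1, 0.4, -0.6]
opening: 0.0082
```

```bash
python3 look9.py 11
```

```text
[[-0.1403 -0.8416  0.5215  0.4974]
 [ 0.086   0.5144  0.8532 -0.2363]
 [-0.9864  0.1646  0.0002  0.2306]
 [ 0.      0.      0.      1.    ]] [ 0.0867  0.4427 -0.627 ] [-0.0342 -0.0152 -0.0004]
```

View pics/s11.png

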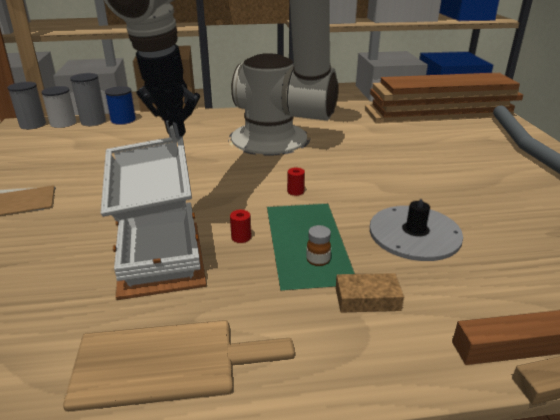

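View pics/d11.png

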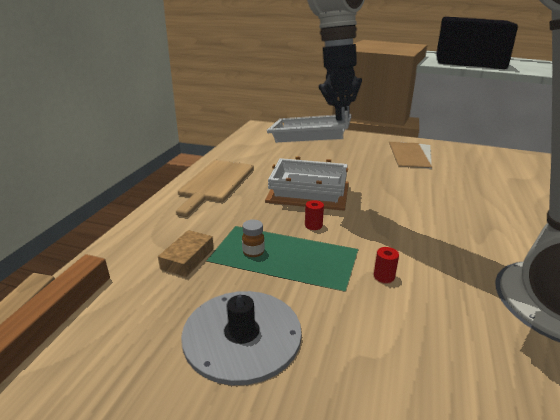

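>>> carry_out --pt "0 0 -4.8 0 0 0 0" --pt "0 0 -4.8 0 0 0 0" --pt "0 0 0 -1.5 10 13 0" --pt "0 0 0 -1.5 20 27 0" --pt "0 0 0 -1.5 22 30 0" --pt "0 0 0 -1.5 22 30 0" --pt "0 0 0 -1.5 24 32 0" --pt "0 0 0 -1.5 24 32 0" --pt "0 0 0 -1.5 24 32 0" --pt "0 0 0 -1.5 22 30 0" --pt "0 0 0 -1.5 13 17 0" --pt "0 0 0 -1.5 6 7 0" --squeeze 110

```text
time: 18.18
ee_pos: [0.4671, 0.0763, 0.2439]
tcp_rot: [122.7, 89.8, -178.6]
wrist_force: [-0.5, 1.0, -1.2]
opening: 0.0078
```

>>> carry_out --pt "0 0 0 0 0 0 0" --pt "0 0 0 0 0 0 0" --pt "0 0 0 0 0 0 0" --pt "0 0 0 0 0 0 0"

```text
time: 18.68
ee_pos: [0.4677, 0.0743, 0.2443]
tcp_rot: [135.3, 90.0, -166.2]
wrist_force: [-0.3, 0.7, -1.9]
opening: 0.0079
```

```bash
python3 look9.py 12
```

```text
[[-0.0001 -0.8528  0.5222  0.4677]
 [-0.      0.5222  0.8528  0.0743]
 [-1.      0.0001 -0.0001  0.2443]
 [ 0.      0.      0.      1.    ]] [-0.3304  0.7052 -1.9149] [0.0829 0.1735 0.0319]
```

View pics/s12.png

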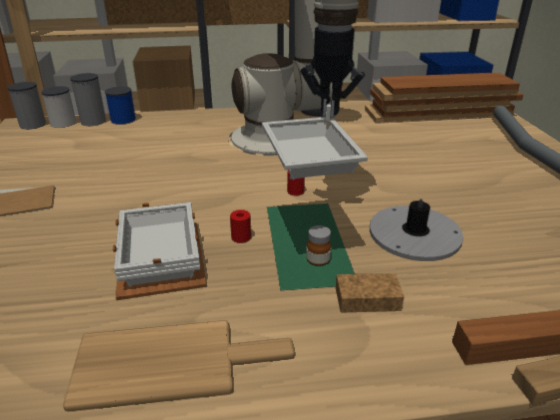

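View pics/d12.png

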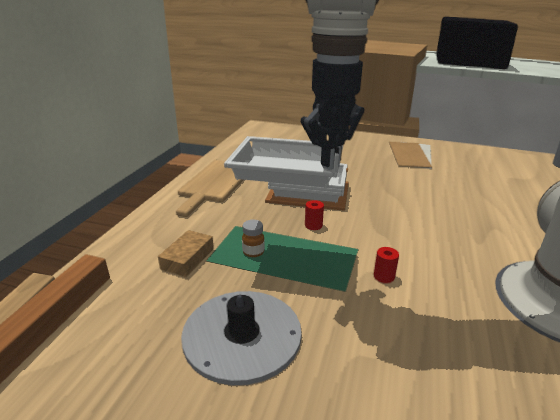

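```bash
python3 - <<'E'
import cv2
s=cv2.imread('pics/s12.png');d=cv2.imread('pics/d12.png')
cv2.imwrite('pics/e1.png',cv2.resize(s[95:195,250:380],None,fx=6,fy=6,interpolation=2))
cv2.imwrite('pics/e2.png',cv2.resize(d[120:210,220:360],None,fx=5.5,fy=5.5,interpolation=2))
E
```

```text
(no output)
```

View pics/e1.png

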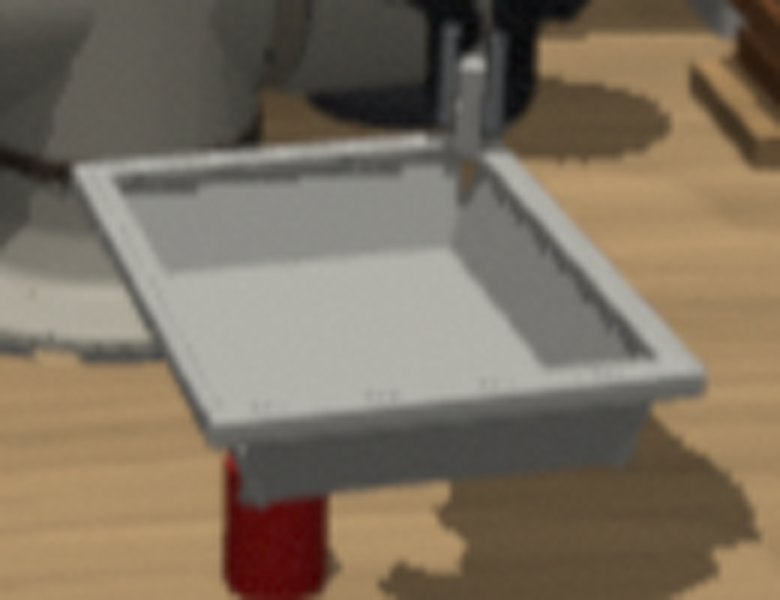

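View pics/e2.png

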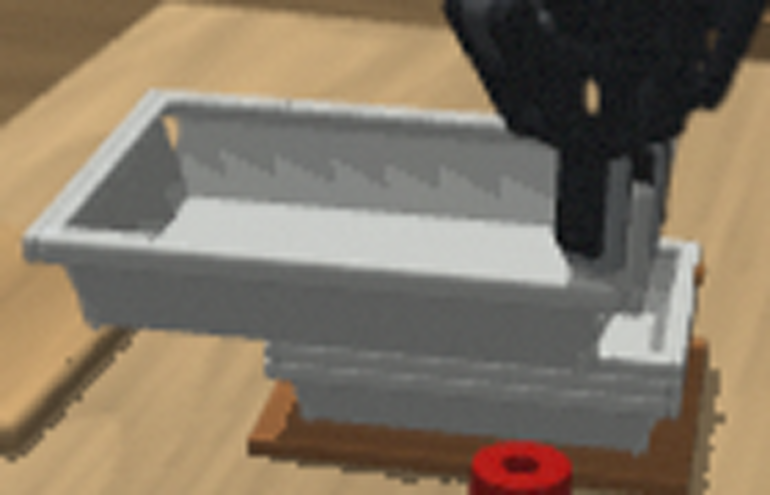

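```bash
python3 - <<'E'
from h import *
np.set_printoptions(precision=4,suppress=True)
f=lambda x0,y0,k:(lambda u,v:((x0+(u+.5)/k-.5),(y0+(v+.5)/k-.5)))
a=f(250,95,6);b=f(220,120,5.5)
A=tri([('scene',a(212,425)),('side',b(155,93))])   # +x -y
B=tri([('scene',a(705,378)),('side',b(25,240))])   # +x +y
print(A,B,np.linalg.norm(A-B))
Pn=onz('scene',a(75,168),.24); print(Pn)
# fit: tray top-rim corners +x-y, +x+y, -x-y(scene only), tab top
from scipy.spatial.transform import Rotation as R
pts=np.array([[100,-75,38],[100,75,38],[-100,-75,38]])/1e3
obs=[('scene',a(212,425),0),('side',b(155,93),0),('scene',a(705,378),1),('side',b(25,240),1),('scene',a(75,168),2)]
def res(v):
    P=R.from_rotvec(v[3:]).apply(pts)+v[:3]; return np.concatenate([proj(n,P[i])[0]-p for n,p,i in obs])
r=least_squares(res,[.56,.02,.2,0,0,.09],x_scale=[.1,.1,.1,.1,.1,.1]); print(r.x[:3],np.degrees(r.x[3:]),r.fun)
print('tilt',R.from_rotvec(r.x[3:]).as_matrix()[2,2])
E
```

```text
[ 0.6663 -0.0461  0.2362] [0.6538 0.1009 0.2358] 0.14746118385176338
[ 0.4763 -0.065   0.24  ]
[0.5602 0.0188 0.1982] [-0.0874  0.0622  5.0163] [-0.5599  0.1473  0.1737 -0.1819  0.6141 -0.3599 -0.1975  0.4342 -0.2016
  0.0036]
tilt 0.9999982482968527
```

```bash
python3 - <<'E'
from h import *
o=sensors.get_obs(); print(o['time'],abs(o['qd']).max(),o['opening'],o['wrist_force']); job_done()
E
```

```text
18.775 0.22455569861541722 0.008210607813126719 [ 0.88599769 -0.93694745 -1.79078818]
the job is handed in; nothing more can be done
```

I fitted the drum, peeled the top tray off its stack and handed the job in at 18.8 s, with the gripper still holding the tray over the mat. No verdict was reported.

- **Drum:** I slid the black drum down the shaft until it met about 7 N of resistance at the table, then let it go. The pictures afterwards show it upright, with about 15 mm of shaft standing above it, which matches fully down.
- **Peel:** I pinched the tab and turned the tray about 9.6° around the opposite corner. By the arm's measured pose, the tab's corner rose to about 25 mm and then 40 mm. In the pictures the opposite corner still looked down on the stack both times. I then lifted the tray clear and levelled it.
- **Final tray pose:** Fitting the tray's rim corners in the scene and side pictures puts its middle at (0.560, 0.019) and its underside at z = 0.198 m. The mat's middle is at about (0.5625, 0.019). The tilt was about 0.1° and the arm was still when I handed in.
- **Jar and sanding block:** In the last pictures both look unmoved. I judged this by eye only.

The cameras and jaw centring disagreed by 1–2 mm on the held drum, and the wrist picture put the tab about 2.7 mm off the earlier camera estimate. That is roughly the stated calibration error; I corrected the tab position before gripping, and neither caused trouble.

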